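Stack a grinding-wheel pack on the gauge post and close the gauge jaw on it

ROBOT

A 7-joint arm with a two-finger parallel gripper is mounted at the origin on the work surface. World frame = base frame: x ahead of the robot, y to its left, z up, the work surface at z = 0. Lengths are in m, angles in rad, forces in N, time in s.
With the tool pointing down it reaches from about 0.4 to 0.875 m from the base axis. Payload 19.3 kg.
Tool frame: the origin (TCP) lies at the very end of the fingers, on their centre line; the grasp point (between the pads) lies 19 mm behind it; z points along the fingers, y is the direction in which the jaws open and shut (so a half turn about z gives the same grasp; the last joint's range is limited). The gripper opens to 85 mm and grips with 20 to 120 N. Pads are 22 mm wide; open, the fingers measure 114 mm over their backs; the gripper's body (76 mm by 85 mm) begins 54 mm behind the grasp point. The pads swing forward as they close: fully open they stand 13 mm farther back than shut.
Start: joints at [-1.361, 0.521, -0.036, 1.599, 0.021, 1.021, -0.113], TCP at [0.173, 0.601, 0.231] pointing down, gripper open.
Joint ranges: [-2.91, 2.91], [-0.3, 2.13], [-1.5, 1.42], [0.17, 2.43], [-1.26, 4.41], [0.16, 1.93], [-2.52, 2.52]. Speed limits (rad/s): [1.89, 1.89, 2.39, 2.39, 3.01, 3.01, 3.01].

INTERFACE

Orientations are given as [roll, pitch, yaw] about the fixed x, y, z axes, in that order (R = Rz(yaw) Ry(pitch) Rx(roll)).
In Python, from workcell import bot, vision, job_done gives the robot as it stands.
- The arm moves only by the tool arm_command, never from a script. Its arguments are lists of equal length, an entry for each row: "gripper": the finger opening in cm, from 0 to 8.54; "slide": the shift along the tool's x, y, z in cm, a list of three; "turn": the turn, a rotation vector about the tool's x, y, z in degrees, a list of three. A call has 1 to 5 rows; each row is the pose to reach, as a shift and turn from the pose commanded when the call began, along the tool's axes at that moment; what a row does not reach only later rows make up. A row lasts 1/8 s, in which the tool goes at most 62.5 mm and 10.7 degrees, less where a joint would pass 70% of its speed; a pose out of reach is approached as far as the arm can. A call with a gripper value outside its range is refused whole. The fingers move at their own pace and stop on an object; "force" is the grip in N (left out, the last holds). Time passes only in rows, so rows that repeat a pose let the fingers close. It gives the time, the measured TCP pose, the force and the opening at its end, in the units of the state.
- bot.observe(): the state, without advancing time (a new reading comes with each control period).
- vision.grab_frame(name): name is "side" or "top"; returns the picture (420x560x3 uint8, blue, green, red); there is no depth.
- vision.camera_model(name): a dict with "mtx" (3x3 intrinsics, pixels), "T" (4x4, takes a point from camera to world coordinates). Camera axes: x right, y down, z forward; pixel columns grow to the right and rows downward; lengths in m; the calibration is good to about 2 mm. A picture is of the moment at which its call begins. camera_model takes no time and is no camera call.
- job_done(): hands the job in, once; it reports no verdict.
The state is a dict: "clock": time; "qpos": joint angles; "qd": joint speeds; "joint_efforts": joint torques, N m; "position": TCP position; "tool_rot": TCP orientation; "force": force on the tool from outside, world axes, zero at the start; "moment": the same for the moment, N m; "grip_width": finger opening in m.
Only numpy, scipy, OpenCV 4.12 (cv2) and the standard library are available. Lean on these libraries where they do the work, as an engineer would, in place of code of your own. Each camera call takes 0.05 s, during which the arm holds its last target. There are 200 camera calls.

TASK

Build the grinder's wheel pack on the upright post of the gauge fixture: thread on the steel flange first, then the green grinding wheel, then the brass bush, each one pushed fully home flat on what is below it before the next. Then slide the gauge jaw by its red thumb piece until it presses on the rim of the wheel, and leave it there touching the wheel. Leave the oil bottle, the screw jar, the grease tin and the screwdriver where they are.

Things in the scene. Friction and masses are not known exactly. Their poses are not given: they have to be found in the camera images.
- fixture: Gauge fixture fixed to the bench (place and yaw vary). Grey base plate 84 mm (x), y = -150 to +85 mm in its own frame, 12 mm high. Origin on the bench under the post axis; z up. Boss (34 mm dia) up to z = 24 mm carries the post. A dial pillar, 34 mm dia, top at z = 69 mm, stands at y = +70 mm. On the -y side the gauge jaw slides along y towards the post; the +-x sides are free for fingers
- post_foot (a point): Foot of the post: centre of the boss's top face (diameter 34 mm), where the flange seats; axes as the fixture, z up
- post_tip (a point): Top of the steel post, on its axis, 55 mm above post_foot. The post is 20 mm in diameter, straight for 49 mm above post_foot, then tapers to 10 mm in diameter at this tip
- slide (a joint): Travel of the gauge jaw in m: 0 fully back (jaw face 71 mm from the post axis), growing as the jaw moves towards the post (fixture +y); about 0.040 when it touches a wheel on the post; stop at 0.046. Moves with about 2 N of friction and stays where it is left. It starts between 0 and 0.022
- jaw_face (a point): Middle of the flat contact face of the moving gauge jaw (the face looks to fixture +y), 41 mm above the bench. The jaw's steel nose is 28 mm wide (x), 14 mm long (y), from z = 27 to 48 mm; axes as the fixture
- thumb_top (a point): Centre of the top of the red thumb piece: 16 mm wide (fixture x), 26 mm long (fixture y), 34 mm tall from the slide at z = 27 mm to z = 61 mm above the bench; it is 54 mm behind the jaw face
- flange: Steel flange ring: outer diameter 46 mm, bore 22.5 mm, 12 mm high. Lies flat on the bench at the start. Origin: centre of its underside, z along its axis
- wheel: Green grinding wheel, a ring: outer diameter 62 mm, bore 22.5 mm, 16 mm high. Lies flat on the bench. Origin: centre of its underside, z along its axis
- bush: Brass bush, a ring: outer diameter 34 mm, bore 22.5 mm, 20 mm high. Stands flat on the bench. Origin: centre of its underside, z along its axis
- oil: Yellow oil bottle with a red cap, 42 mm in diameter, 100 mm tall, standing upright; origin at the centre of its underside. Bystander
- screwjar: Amber screw jar with a steel lid, 52 mm in diameter, 60 mm tall, standing upright; origin at the centre of its underside. Bystander
- can: Blue grease tin with a white top, 48 mm in diameter, 45 mm tall, standing upright; origin at the centre of its underside. Bystander
- driver: Screwdriver with an orange handle, 170 mm long, lying along its x axis beyond the fixture, under 35 mm high. Bystander
Things that resemble listed ones, but are neither listed nor needed, are in the scene too. Of the things shaped like the wheel, the green one is meant. There is more than one size of the bush; the one meant has the size given above.

How it is judged:
On the way, in this order (a step that is already met when the one before it is completed fails the run):
1. the steel flange is on the post, flat on the boss (z of flange in the frame of post_foot between -0.003 and 0.0025 m and horizontal distance between flange and post_foot below 0.0035 m and angle between the z axis of flange and the z axis of post_foot, either way round below 0.06 rad), for 0.2 s.
2. the green wheel is on the post, flat on the flange (all of step 1 and z of wheel in the frame of post_foot between 0.009 and 0.0145 m and horizontal distance between wheel and post_foot below 0.0035 m and angle between the z axis of wheel and the z axis of post_foot, either way round below 0.06 rad), for 0.2 s.
3. the brass bush is on the post, flat on the wheel (all of step 2 and z of bush in the frame of post_foot between 0.025 and 0.0305 m and horizontal distance between bush and post_foot below 0.0035 m and angle between the z axis of bush and the z axis of post_foot, either way round below 0.06 rad), for 0.2 s.
4. the gauge jaw presses on the wheel's rim with more than 2 N (horizontal distance between jaw_face and wheel below 0.033 m and contact force between slide and wheel above 2 N), for 0.1 s.
At the end, for the whole second after the job is handed in: Flange, wheel and bush are on the post in that order from below, each within 2.5 mm of fully home in height, within 3.5 mm of the post axis and within 0.06 rad of square to it, at rest; the jaw face is left within 2 mm of the wheel's rim (all of step 3 and horizontal distance between jaw_face and wheel below 0.033 m and linear speed of each of flange, wheel, bush below 0.02 m/s); the robot touches nothing.
It fails at once if the oil bottle is shifted more than 30 mm or tipped over (distance of oil from where it was at the start of the episode above 0.03 m or angle between oil's own z axis and vertical above 0.5 rad).
It fails at once if the screw jar is shifted more than 30 mm or tipped over (distance of screwjar from where it was at the start of the episode above 0.03 m or angle between screwjar's own z axis and vertical above 0.5 rad).
It fails at once if the grease tin is shifted more than 30 mm or tipped over (distance of can from where it was at the start of the episode above 0.03 m or angle between can's own z axis and vertical above 0.5 rad).
It fails at once if the screwdriver is shifted more than 30 mm (distance of driver from where it was at the start of the episode above 0.03 m).
It also fails if it takes over 72 s, if anything falls off the work surface, if the arm or the gripper's body presses on something with over 40 N, if the wrist force passes 120 N, or if a joint passes its speed limit or range.

## Working session

There is one attempt and no reset: what is moved stays moved. The work goes in short steps, Python scripts to look and compute and a tool call to move; the robot and the scene stay as the last step left them, time stands still between calls to the robot, and variables do not carry over. Pictures are saved under pics/ and viewed, about 8 in all and at most 12, crops included, and the job is handed in when it is done.

Besides the shell and the picture viewer there is one more tool, called after "Call:" in YAML: its name, and indented under it one key for each argument. arm_command: Moves the arm, as the interface text tells. Its arguments: {"type":"object","properties":{"gripper":{"type":"array","items":{"type":"number"}},"slide":{"type":"array","items":{"type":"array","items":{"type":"number"}}},"turn":{"type":"array","items":{"type":"array","items":{"type":"number"}}},"force":{"type":"number"}},"required":["gripper","slide","turn"]}

```bash
mkdir -p pics; ls
python3 - <<'E'
from workcell import bot, vision
import cv2,numpy as np
np.set_printoptions(precision=4,suppress=True)
print(bot.observe())
for n in("top","side"):
    f=vision.grab_frame(n); cv2.imwrite(f"pics/{n}0.png",f); c=vision.camera_model(n); print(n,c["mtx"],c["T"])
E
```

```text
pics
{'clock': 0.0, 'qpos': array([-1.3612,  0.522 , -0.0363,  1.6   ,  0.0212,  1.0211, -0.1128]), 'qd': array([-0.0004, -0.0008, -0.0009, -0.0006, -0.0005, -0.0015,  0.0016]), 'joint_efforts': array([  0.0053, -92.7113,   1.9832, -36.9915,   0.0182,   0.0086,
        -0.0001]), 'position': array([0.1725, 0.6004, 0.2307]), 'tool_rot': array([-3.1405,  0.0001,  2.8618]), 'force': array([-0.0793, -0.5775, -1.2157]), 'moment': array([-0.0039, -0.0913, -0.0109]), 'grip_width': 0.08560975892955086}
top [[510.9654   0.     276.6103]
 [  0.     510.9654 203.419 ]
 [  0.       0.       1.    ]] [[-0.0027 -0.9918  0.1276  0.374 ]
 [-0.9999  0.0012 -0.0118 -0.0293]
 [ 0.0116 -0.1276 -0.9918  1.4014]
 [ 0.      0.      0.      1.    ]]
side [[407.861    0.     279.8871]
 [  0.     407.861  209.0635]
 [  0.       0.       1.    ]] [[ 0.8948 -0.266   0.3586  0.1614]
 [-0.4465 -0.548   0.7074 -0.7663]
 [ 0.0083 -0.793  -0.6091  0.6923]
 [ 0.      0.      0.      1.    ]]
```

View pics/top0.png

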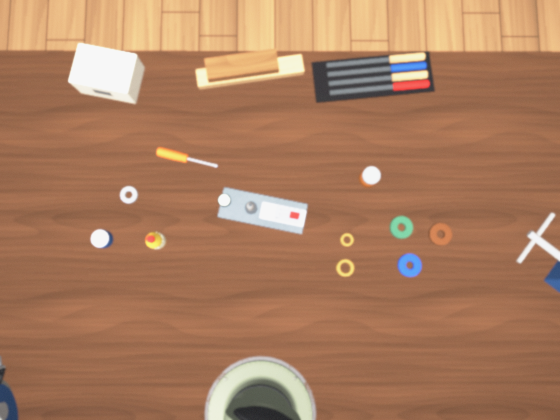

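View pics/side0.png

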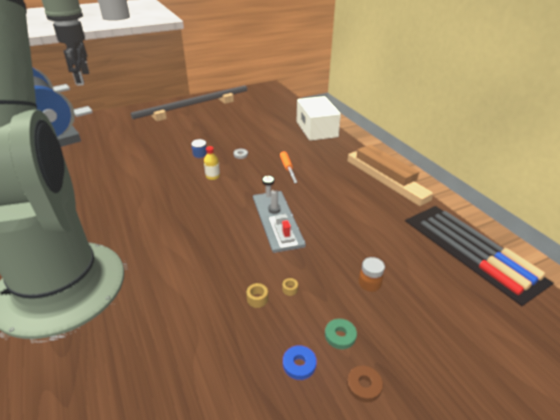

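The top view shows the flange at (129,195), the fixture with pillar (224,200), post (251,208) and thumb (295,215). Ring candidates:
- **Wheels:** green (402,227), blue (410,265) and brown (441,234). The green one is meant.
- **Bushes:** (347,240) and (345,268), to be decided by size.

I'll measure them now.

```bash
cat > h.py <<'E'
import cv2,numpy as np
from workcell import bot,vision
np.set_printoptions(precision=4,suppress=True)
def plane(n,uv,z):
    c=vision.camera_model(n);T=c["T"]
    d=T[:3,:3]@np.linalg.inv(c["mtx"])@[uv[0],uv[1],1]
    o=T[:3,3]; return (o+d*(z-o[2])/d[2])
def proj(n,p):
    c=vision.camera_model(n); q=c["mtx"]@(np.linalg.inv(c["T"])@np.r_[p,1])[:3]; return q[:2]/q[2]
def tri(uvt,uvs):
    A=[];b=[]
    for n,uv in(("top",uvt),("side",uvs)):
        o=vision.camera_model(n)["T"][:3,3]; d=plane(n,uv,0)-o; d/=np.linalg.norm(d)
        P=np.eye(3)-np.outer(d,d); A.append(P); b.append(P@o)
    return np.linalg.lstsq(np.vstack(A),np.hstack(b),rcond=None)[0]
def blobs(img,lo,hi,amin=12,roi=None):
    h=cv2.cvtColor(img,cv2.COLOR_BGR2HSV); m=cv2.inRange(h,np.array(lo),np.array(hi))
    cs,_=cv2.findContours(m,cv2.RETR_EXTERNAL,cv2.CHAIN_APPROX_NONE)
    r=[]
    for c in cs:
        a=cv2.contourArea(c)
        if a<amin: continue
        x,y,w,hh=cv2.boundingRect(c)
        if roi and not(roi[0]<x<roi[1] and roi[2]<y<roi[3]): continue
        r.append((c,np.array([x+(w-1)/2,y+(hh-1)/2]),(w,hh),a))
    return r
E
python3 - <<'E'
from h import *
t=cv2.imread("pics/top0.png");s=cv2.imread("pics/side0.png")
C={"green":((65,90,50),(90,255,255),.016),"brass":((18,120,60),(30,255,255),.02),"red":((0,190,120),(5,255,255),.061),"white":((0,0,140),(180,60,255),.012)}
for k,(lo,hi,z) in C.items():
    for n,i,roi in(("top",t,(60,460,130,300)),("side",s,(170,420,120,400))):
        for c,uv,wh,a in blobs(i,lo,hi,8,roi): print(k,n,uv,wh,a,plane(n,uv,z))
h=cv2.hconcat([cv2.resize(t[180:240,205:315],None,fx=7,fy=7,interpolation=cv2.INTER_CUBIC)])
s2=cv2.resize(s[165:260,235:315],None,fx=6,fy=6,interpolation=cv2.INTER_CUBIC)[:, :480]
cv2.imwrite("pics/fix_t.png",h)
a=cv2.resize(t[215:283,325:425],None,fx=5,fy=5,interpolation=cv2.INTER_CUBIC)
b=cv2.resize(t[180:212,110:150],None,fx=5,fy=5,interpolation=cv2.INTER_CUBIC)
cv=np.zeros((600,800,3),np.uint8); cv[:340,:500]=a; cv[400:560,:200]=b
s3=cv2.resize(s[165:257,255:305],None,fx=6,fy=6,interpolation=cv2.INTER_CUBIC); cv[:552,500:800]=s3
cv[345:600,210:495]=cv2.resize(s[255:350,255:361],(285,255)); cv2.imwrite("pics/c1.png",cv)
E
```

```text
green top [401.  226.5] (21, 20) 299.0 [ 0.4883 -0.3847  0.016 ]
green side [340.5 332.5] (30, 26) 552.5 [ 0.4893 -0.3873  0.016 ]
brass top [344.5 267.5] (18, 18) 218.0 [ 0.3779 -0.2277  0.02  ]
brass top [346.5 239. ] (14, 13) 117.0 [ 0.4544 -0.2346  0.02  ]
brass top [153. 240.] (17, 17) 113.0 [0.4527 0.2875 0.02  ]
brass top [171.5 155. ] (30, 13) 169.0 [0.6864 0.2433 0.02  ]
brass side [256.5 294.5] (22, 24) 397.0 [ 0.3795 -0.2305  0.02  ]
brass side [289.5 286. ] (16, 17) 196.5 [ 0.4535 -0.2403  0.02  ]
brass side [212.5 177. ] (14, 5) 22.0 [0.4456 0.2446 0.02  ]
brass side [210.5 159.5] (16, 12) 132.5 [0.4736 0.345  0.02  ]
white top [160.5 241. ] (8, 15) 17.0 [0.4504 0.269  0.012 ]
white top [ 99.  238.5] (19, 20) 268.5 [0.4575 0.4352 0.012 ]
white top [262. 210.] (91, 47) 2684.5 [ 0.5346 -0.0058  0.012 ]
white top [128.5 194.5] (18, 18) 241.5 [0.5778 0.3598 0.012 ]
white top [371. 175.] (19, 19) 253.5 [ 0.6317 -0.3073  0.012 ]
white top [202. 162.] (31, 11) 87.5 [0.6684 0.1602 0.012 ]
white side [373. 267.] (23, 21) 343.0 [ 0.6577 -0.2677  0.012 ]
white side [278.5 218. ] (52, 63) 1596.5 [ 0.5412 -0.0096  0.012 ]
white side [267.5 178.5] (12, 8) 57.5 [0.5961 0.1763 0.012 ]
white side [292.5 175. ] (8, 15) 38.5 [0.6736 0.1606 0.012 ]
white side [211.5 170. ] (14, 11) 101.0 [0.4593 0.296  0.012 ]
white side [240. 153.] (15, 11) 101.5 [0.5793 0.356  0.012 ]
white side [198.5 143. ] (16, 9) 92.0 [0.4762 0.4823 0.012 ]
```

View pics/fix_t.png

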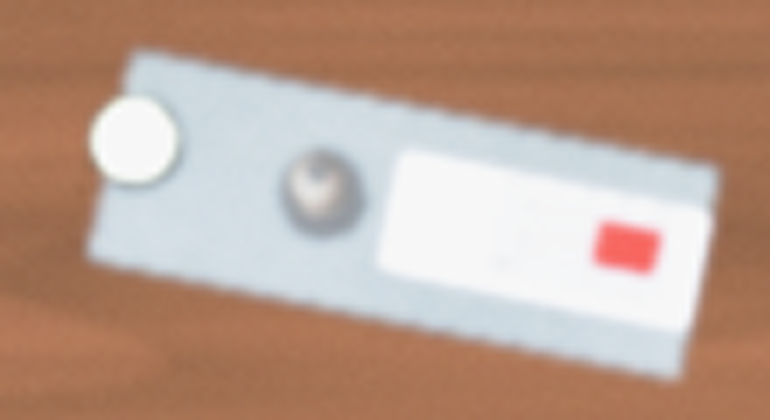

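View pics/c1.png

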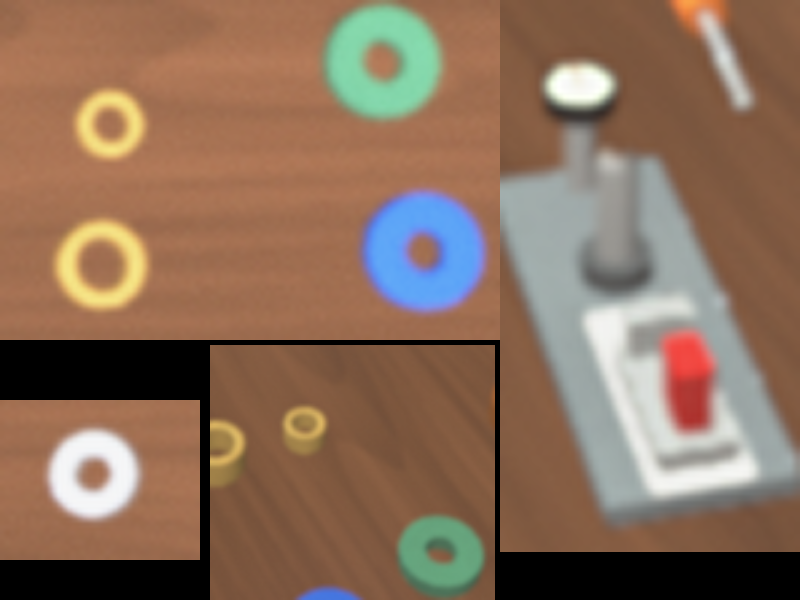

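The crops confirm the bush: the smaller brass ring at (347,240) is about 13.5 px ≈ 35 mm, while the one at (345,268) is about 48 mm. The green wheel is at (401,226.5) and the flange at (128.5,194.5). Next I'll get the fixture pose.

Run:
```python
from h import *
f=lambda x,y:(205+(x+.5)/7-.5,180+(y+.5)/7-.5)
P=np.array([plane("top",f(*p),.012) for p in((135,48),(718,165),(683,380),(90,262))])
print(P); c=P.mean(0); yv=(P[0]-P[1]+P[3]-P[2]); print(np.linalg.norm(yv)/2,np.linalg.norm(P[0]-P[3])); yv/=np.linalg.norm(yv)
yaw=np.arctan2(-yv[0],yv[1]); print("yaw",yaw,np.degrees(yaw)); post=c+.0325*yv; print("post(plate)",post)
pil=plane("top",f(134,139),.069); print("pillar",pil,"->post",pil-.07*yv)
th=plane("top",f(628,247),.061); print("thumb",th, "post from thumb line, dist along y",(th-post)@yv,(th-post)@np.array([yv[1],-yv[0],0]))
print("post tip px",proj("top",np.r_[post[:2],.079]), "measured ~", f(321,180), f(322,195),"side",proj("side",np.r_[post[:2],.079]),"meas",(255+110/6,165+155/6))
print("foot px side",proj("side",np.r_[post[:2],.024]),"meas",(255+115/6,165+250/6))
g=lambda x,y:(255+(x+.5)/6-.5,165+(y+.5)/6-.5)
print("side pillar",plane("side",g(580,87-0),.069)) if 0 else print("side pillar",plane("side",g(80,85),.069))
print("tri pillar",tri(f(134,139),g(80,85)))
```

```text
[[ 0.6     0.0991  0.012 ]
 [ 0.5534 -0.1296  0.012 ]
 [ 0.4691 -0.1151  0.012 ]
 [ 0.5155  0.1158  0.012 ]]
0.23449284591173108 0.08608162281113922
yaw -0.1997800965626031 -11.446556363753203
post(plate) [0.5409 0.0244 0.012 ]
pillar [0.5561 0.0939 0.069 ] ->post [0.5422 0.0253 0.069 ]
thumb [ 0.5159 -0.0918  0.061 ] post from thumb line, dist along y -0.1188568613191119 -0.0014619365686622337
post tip px [249.9863 204.6473] measured ~ (250.42857142857144, 205.28571428571428) (250.57142857142856, 207.42857142857142) side [272.8057 190.7874] meas (273.3333333333333, 190.83333333333334)
foot px side [272.8512 207.479 ] meas (274.1666666666667, 206.66666666666666)
side pillar [0.5602 0.0957 0.069 ]
tri pillar [0.5573 0.0931 0.0711]
```

Call:
arm_command:
  gripper: [8.5,8.5]
  slide:
    - [-4,-4,0]
    - [-8,-8,0]
  turn:
    - [0,0,10]
    - [0,0,20]
  force: 30

```text
clock: 0.35
position: [0.2279, 0.5001, 0.2307]
tool_rot: [-3.141, 0.0, 2.508]
force: [1.8, 0.1, -0.3]
grip_width: 0.0852
```

```bash
cat >> h.py <<'E'
from scipy.spatial.transform import Rotation as R
YAW=1.371
def plan(p,yaw=YAW):
    s=bot.observe(); r=R.from_euler("xyz",s["tool_rot"]); g=R.from_euler("xyz",[np.pi,0,yaw])
    d=r.inv().apply(np.array(p)-s["position"])*100; w=np.degrees((r.inv()*g).as_rotvec())
    print("slide cm",d.round(2),"turn",w.round(1),"rows",np.linalg.norm(d)/6.25,np.linalg.norm(w)/10.7)
E
python3 -c "
from h import *
plan([.578,.3595,.2])"
```

```text
slide cm [-36.54   9.42   3.08] turn [-0.   0.  65.1] rows 6.057402154555047 6.085812540202135
```

Call:
arm_command:
  gripper: [8.5,8.5,8.5,8.5,8.5]
  slide:
    - [-6,1.6,0]
    - [-12,3.1,0]
    - [-18,4.7,1]
    - [-24,6.2,1.5]
    - [-30,7.7,2]
  turn:
    - [0,0,10]
    - [0,0,20]
    - [0,0,30]
    - [0,0,40]
    - [0,0,50]

```text
clock: 0.98
position: [0.5169, 0.3865, 0.2109]
tool_rot: [-3.141, 0.0, 1.635]
force: [-0.6, 0.4, -0.8]
grip_width: 0.0852
```

```bash
python3 -c "
from h import *
plan([.578,.3595,.12])"
```

```text
slide cm [-3.09  5.93  9.09] turn [-0.   0.  15.1] rows 1.805324649089902 1.4115380577169114
```

Call:
arm_command:
  gripper: [8.5,8.5,8.5,8.5]
  slide:
    - [-1.6,3,3]
    - [-3.1,5.9,6]
    - [-3.1,5.9,9.1]
    - [-3.1,5.9,9.1]
  turn:
    - [0,0,8]
    - [0,0,15.1]
    - [0,0,15.1]
    - [0,0,15.1]

```text
clock: 1.48
position: [0.5751, 0.3598, 0.1179]
tool_rot: [-3.139, 0.003, 1.376]
force: [-0.2, 0.7, 1.2]
grip_width: 0.085
```

```bash
python3 -c "
from h import *
plan([.578,.3595,.004])
t=vision.grab_frame('top');s=vision.grab_frame('side')
print(proj('top',bot.observe()['position']),proj('side',bot.observe()['position']),proj('side',[.578,.3595,.006]))
cv2.imwrite('pics/c2.png',cv2.hconcat([cv2.resize(t[160:235,90:165],(400,400)),cv2.resize(s[105:180,200:275],(400,400))]))"
```

```text
slide cm [ 0.06  0.33 11.39] turn [-0.2  0.2  0.3] rows 1.8233658998215208 0.0378178399372413
[116.0678 188.8315] [236.7571 122.3471] [239.3332 154.1833]
```

View pics/c2.png

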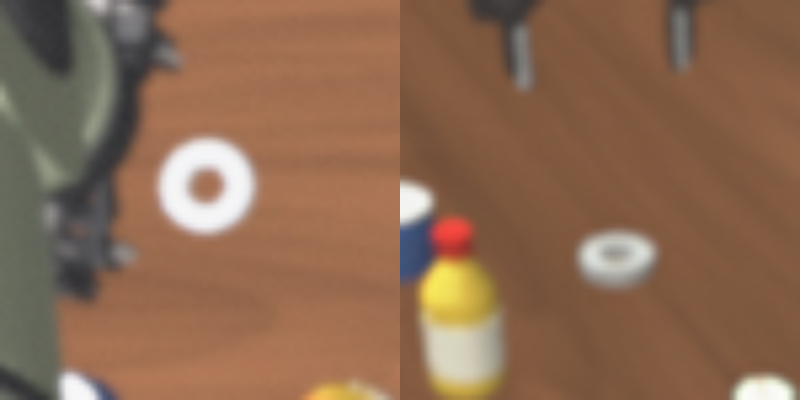

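The fingertips (top view ≈(123,171) and (114,208)) straddle the flange at (129,195), so I'll descend and grip.

Call:
arm_command:
  gripper: [8.5,8.5,8.5,8.5,8.5]
  slide:
    - [0,0.2,4]
    - [0,0.3,8]
    - [0,0.3,10.5]
    - [0,0.3,11.4]
    - [0,0.3,11.4]
  turn:
    - [0,0,0]
    - [0,0,0]
    - [0,0,0]
    - [0,0,0]
    - [0,0,0]

```text
clock: 2.2
position: [0.5796, 0.3606, 0.0074]
tool_rot: [3.141, -0.001, 1.377]
force: [-0.1, 0.5, 0.5]
grip_width: 0.0847
```

Call:
arm_command:
  gripper: [4,4,4,4,4]
  slide:
    - [0,0,0]
    - [0,0,0]
    - [0,0,0]
    - [0,0,0]
    - [0,0,0]
  turn:
    - [0,0,0]
    - [0,0,0]
    - [0,0,0]
    - [0,0,0]
    - [0,0,0]

```text
clock: 2.82
position: [0.5796, 0.3604, 0.0077]
tool_rot: [3.141, -0.001, 1.377]
force: [-4.6, -1.3, 13.7]
grip_width: 0.0435
```

```bash
python3 -c "
from h import *
print(bot.observe())
s=vision.grab_frame('side')
print(proj('side',bot.observe()['position']))
cv2.imwrite('pics/c3.png',cv2.resize(s[110:175,195:280],None,fx=8,fy=8,interpolation=cv2.INTER_CUBIC))"
```

```text
{'clock': 2.825, 'qpos': array([-0.8165,  0.9087,  0.2843,  1.5716, -0.3467,  0.7102, -0.5659]), 'qd': array([ 0.0003,  0.0012,  0.    , -0.0023,  0.0002, -0.0007,  0.0007]), 'joint_efforts': array([   0.6562, -104.7475,   13.1361,  -25.6727,    0.0124,   -1.41  ,
         -0.0773]), 'position': array([0.5796, 0.3604, 0.0077]), 'tool_rot': array([ 3.141 , -0.0011,  1.3766]), 'force': array([-4.6294, -1.3022, 13.6641]), 'moment': array([-0.2931,  0.9362,  0.1025]), 'grip_width': 0.04350698952780517}
[239.6437 153.5313]
```

View pics/c3.png

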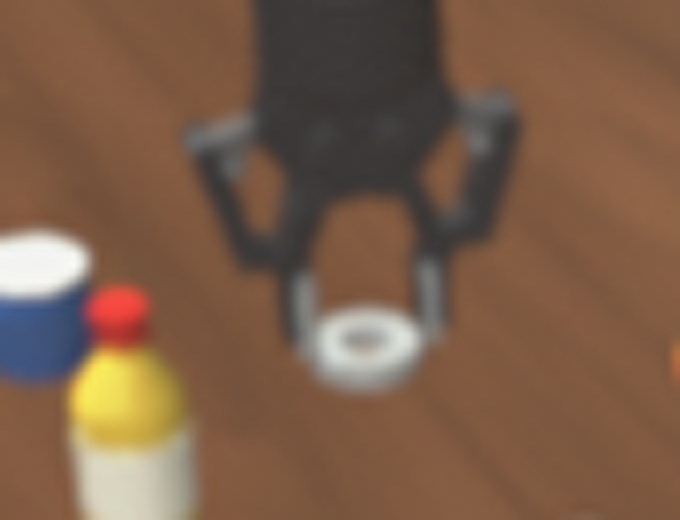

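The picture shows the fingers at (300,330) and (430,330) holding the flange only by its top edge, so I'll open, go lower and regrip.

Call:
arm_command:
  gripper: [6,6,6,6,6]
  slide:
    - [0,0,0]
    - [0,0,0]
    - [0,0,0.3]
    - [0,0,0.6]
    - [0,0,0.6]
  turn:
    - [0,0,0]
    - [0,0,0]
    - [0,0,0]
    - [0,0,0]
    - [0,0,0]

```text
clock: 3.5
position: [0.5791, 0.3599, -0.0002]
tool_rot: [-3.141, 0.0, 1.376]
force: [0.1, -0.8, 0.2]
grip_width: 0.0601
```

Call:
arm_command:
  gripper: [4,4,4,4,4]
  slide:
    - [0,0,0]
    - [0,0,0]
    - [0,0,0]
    - [0,0,0]
    - [0,0,0]
  turn:
    - [0,0,0]
    - [0,0,0]
    - [0,0,0]
    - [0,0,0]
    - [0,0,0]

```text
clock: 4.12
position: [0.5794, 0.36, 0.0006]
tool_rot: [3.141, -0.0, 1.376]
force: [-1.9, -1.4, 5.5]
grip_width: 0.0444
```

Call:
arm_command:
  gripper: [4,4,4,4,4]
  slide:
    - [0,0,-2]
    - [0,0,-6]
    - [0,0,-11]
    - [0,0,-13]
    - [0,0,-13]
  turn:
    - [0,0,0]
    - [0,0,0]
    - [0,0,0]
    - [0,0,0]
    - [0,0,0]

```text
clock: 4.75
position: [0.5798, 0.3605, 0.1322]
tool_rot: [3.14, -0.002, 1.377]
force: [-0.1, -0.9, -1.4]
grip_width: 0.0445
```

```bash
python3 -c "
from h import *
plan([.541,.0245,.13])
s=vision.grab_frame('side')
print(proj('side',bot.observe()['position']))
cv2.imwrite('pics/c4.png',cv2.resize(s[75:145,195:280],None,fx=8,fy=8,interpolation=cv2.INTER_CUBIC))"
```

```text
slide cm [-33.72   2.68   0.16] turn [ 0.1 -0.1  0.3] rows 5.412228934657752 0.03292540090856569
[237.5126 119.5226]
```

View pics/c4.png

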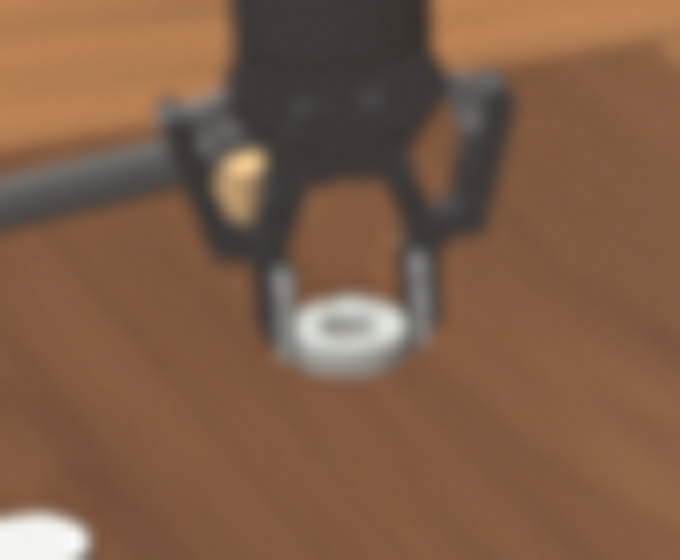

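The flange hangs flat and centred between the pads at crop (348,328). I'll carry it over the post.

Call:
arm_command:
  gripper: [4,4,4,4,4]
  slide:
    - [-4,0.3,0]
    - [-9,0.7,0]
    - [-14,1.1,0]
    - [-19,1.5,0]
    - [-24,1.9,0]
  turn:
    - [0,0,0]
    - [0,0,0]
    - [0,0,0]
    - [0,0,0]
    - [0,0,0.3]

```text
clock: 5.42
position: [0.5504, 0.1192, 0.129]
tool_rot: [-3.14, 0.001, 1.371]
force: [1.7, -0.3, -0.5]
grip_width: 0.0442
```

Call:
arm_command:
  gripper: [4,4,4,4,4]
  slide:
    - [-5,0.4,0]
    - [-8.5,0.7,0]
    - [-9.7,0.8,0]
    - [-9.7,0.8,0]
    - [-9.7,0.8,0]
  turn:
    - [0,0,0]
    - [0,0,0]
    - [0,0,0]
    - [0,0,0]
    - [0,0,0]

```text
clock: 6.05
position: [0.5401, 0.0256, 0.1298]
tool_rot: [-3.141, -0.0, 1.373]
force: [-0.7, -0.1, -1.3]
grip_width: 0.0445
```

```bash
python3 -c "
from h import *
plan([.541,.0245,.084])
t=vision.grab_frame('top');s=vision.grab_frame('side')
print(bot.observe()['position'],proj('side',bot.observe()['position']))
a=cv2.resize(s[130:220,225:325],None,fx=6,fy=6,interpolation=cv2.INTER_CUBIC)
cv2.imwrite('pics/c5.png',a)"
```

```text
slide cm [-0.1   0.11  4.58] turn [-0.  -0.   0.1] rows 0.7338905425363462 0.010423389243805651
[0.5402 0.0255 0.13  ] [272.3086 174.1771]
```

View pics/c5.png

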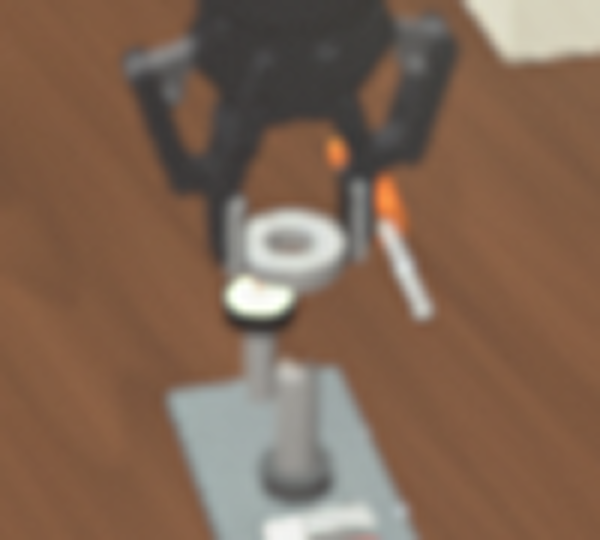

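```bash
python3 -c "
from h import *
g=lambda x,y:(225+(x+.5)/6-.5,130+(y+.5)/6-.5)
fl=plane('side',g(293,241),.1415); print('flange',fl)
# post outlines: tip top centre and boss top centre
print('tip',plane('side',g(294,370),.079),'boss',plane('side',g(297,467),.024))
"
```

```text
flange [0.544  0.0269 0.1415]
tip [0.5418 0.0216 0.079 ] boss [0.544  0.0232 0.024 ]
```

Call:
arm_command:
  gripper: [4,4,4,4,4]
  slide:
    - [-0.25,0.1,2]
    - [-0.25,0.1,4]
    - [-0.25,0.1,5]
    - [-0.25,0.1,6]
    - [-0.25,0.1,6.5]
  turn:
    - [0,0,0]
    - [0,0,0]
    - [0,0,0]
    - [0,0,0]
    - [0,0,0]

```text
clock: 6.78
position: [0.5415, 0.0227, 0.0653]
tool_rot: [3.14, -0.001, 1.372]
force: [2.5, 5.1, 3.9]
grip_width: 0.0441
```

Call:
arm_command:
  gripper: [4,4,4,4,4]
  slide:
    - [0.1,0.02,1]
    - [0.1,0.02,2]
    - [0.1,0.02,3]
    - [0.1,0.02,3.7]
    - [0.1,0.02,3.9]
  turn:
    - [0,0,0]
    - [0,0,0]
    - [0,0,0]
    - [0,0,0]
    - [0,0,0]

```text
clock: 7.4
position: [0.5413, 0.0229, 0.0257]
tool_rot: [3.142, -0.0, 1.372]
force: [2.1, 4.3, 2.1]
grip_width: 0.0446
```

Call:
arm_command:
  gripper: [4,4,4]
  slide:
    - [0,0,0.15]
    - [0,0,0.3]
    - [0,0,0.3]
  turn:
    - [0,0,0]
    - [0,0,0]
    - [0,0,0]

```text
clock: 7.78
position: [0.5414, 0.023, 0.0242]
tool_rot: [3.141, -0.001, 1.371]
force: [-6.0, 5.1, 32.1]
grip_width: 0.0446
```

Call:
arm_command:
  gripper: [8.5,8.5,8.5,8.5,8.5]
  slide:
    - [0,0,0]
    - [0,0,0]
    - [0,0,-0.1]
    - [0,0,-4]
    - [0,0,-9]
  turn:
    - [0,0,0]
    - [0,0,0]
    - [0,0,0]
    - [0,0,0]
    - [0,0,0]

```text
clock: 8.4
position: [0.5403, 0.0222, 0.1135]
tool_rot: [-3.139, 0.001, 1.371]
force: [1.3, 0.5, 0.6]
grip_width: 0.0852
```

```bash
python3 -c "
from h import *
print(bot.observe()['position'],bot.observe()['force'])
plan([.4885,-.385,.13])
s=vision.grab_frame('side')
cv2.imwrite('pics/c6.png',cv2.resize(s[150:260,225:325],None,fx=5,fy=5,interpolation=cv2.INTER_CUBIC))"
```

```text
[0.5403 0.0222 0.1135] [1.268  0.4912 0.6056]
slide cm [-40.94   3.    -1.61] turn [-0.1  0.1 -0. ] rows 6.573559450967005 0.012827686519430613
```

View pics/c6.png

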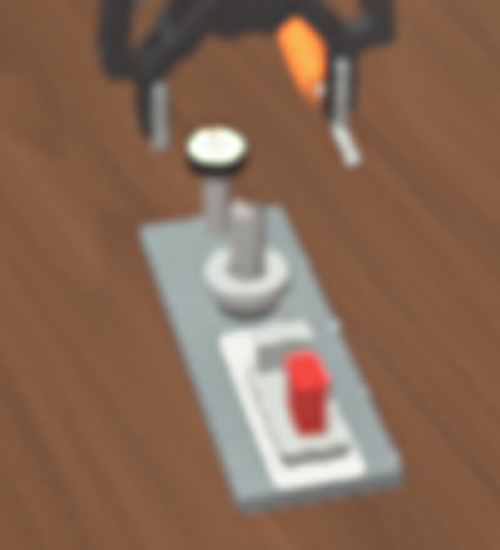

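The flange sits flat on the boss at crop (247,275), with the fingers clear. Now the wheel.

Call:
arm_command:
  gripper: [8.5,8.5,8.5,8.5,8.5]
  slide:
    - [-4,0.3,-1.6]
    - [-10,0.7,-2]
    - [-16,1.2,-2]
    - [-22,1.6,-2]
    - [-28,2.1,-2]
  turn:
    - [0,0,0]
    - [0,0,0]
    - [0,0,0]
    - [0,0,0]
    - [0,0,0]

```text
clock: 9.07
position: [0.5056, -0.2579, 0.1333]
tool_rot: [3.142, -0.0, 1.371]
force: [0.1, 1.8, -0.2]
grip_width: 0.0845
```

Call:
arm_command:
  gripper: [8.5,8.5,8.5,8.5,8.5]
  slide:
    - [-6,0.4,0]
    - [-10,0.7,0]
    - [-12.9,0.9,1]
    - [-12.9,0.9,3]
    - [-12.9,0.9,3]
  turn:
    - [0,0,0]
    - [0,0,0]
    - [0,0,0]
    - [0,0,0]
    - [0,0,0]

```text
clock: 9.7
position: [0.4887, -0.383, 0.1016]
tool_rot: [-3.139, -0.002, 1.372]
force: [-0.2, 1.4, 1.0]
grip_width: 0.0851
```

```bash
python3 -c "
from h import *
print(bot.observe()['position'],bot.observe()['qpos'])
plan([.4885,-.385,-.002])
for n,roi in(('top',(380,425,200,250)),('side',(300,380,300,360))):
  i=vision.grab_frame(n)
  for c,uv,wh,a in blobs(i,(65,90,50),(90,255,255),50,roi): print(n,uv,wh,a,plane(n,uv,.016))
"
```

```text
[ 0.4887 -0.383   0.1016] [ 0.3691  0.6979  0.3024  1.7228 -0.2799  0.7667  0.6092]
slide cm [-0.22  0.05 10.36] turn [-0.2 -0.1  0. ] rows 1.6574792823130675 0.01699070362120287
top [399.5 226.5] (18, 20) 147.5 [ 0.4884 -0.3806  0.016 ]
side [340.5 332.5] (30, 26) 551.5 [ 0.4893 -0.3873  0.016 ]
```

Call:
arm_command:
  gripper: [8.5,8.5,8.5,8.5,8.5]
  slide:
    - [-0.2,0,4]
    - [-0.2,0,8]
    - [-0.2,0,9.5]
    - [-0.2,0,10.3]
    - [-0.2,0,10.3]
  turn:
    - [0,0,0]
    - [0,0,0]
    - [0,0,0]
    - [0,0,0]
    - [0,0,0]

```text
clock: 10.42
position: [0.4894, -0.3864, 0.0011]
tool_rot: [3.141, 0.0, 1.371]
force: [-0.4, -0.1, 0.4]
grip_width: 0.0851
```

Call:
arm_command:
  gripper: [5.6,5.6,5.6,5.6,5.6]
  slide:
    - [0,0,0]
    - [0,0,0]
    - [0,0,0]
    - [0,0,0]
    - [0,0,0]
  turn:
    - [0,0,0]
    - [0,0,0]
    - [0,0,0]
    - [0,0,0]
    - [0,0,0]

```text
clock: 11.05
position: [0.4895, -0.3866, 0.0019]
tool_rot: [3.14, 0.0, 1.371]
force: [-3.0, 2.7, 15.5]
grip_width: 0.0613
```

Call:
arm_command:
  gripper: [5.6,5.6,5.6,5.6,5.6]
  slide:
    - [0,0,-1]
    - [0,0,-5]
    - [0,0,-10]
    - [0,0,-15]
    - [0,0,-15]
  turn:
    - [0,0,0]
    - [0,0,0]
    - [0,0,0]
    - [0,0,0]
    - [0,0,0]

```text
clock: 11.68
position: [0.4904, -0.3875, 0.1548]
tool_rot: [3.135, 0.002, 1.371]
force: [0.9, 0.0, -1.0]
grip_width: 0.0607
```

```bash
python3 -c "
from h import *
print(bot.observe()['position'],bot.observe()['force'],bot.observe()['grip_width'])
plan([.541,.0235,.145])
p=bot.observe()['position']
for n in ('top','side'):
  i=vision.grab_frame(n)
  for c,uv,wh,a in blobs(i,(65,90,50),(90,255,255),50): print(n,uv,wh,a,plane(n,uv,p[2]+.014))
x,y=proj('side',p).astype(int)
cv2.imwrite('pics/c7.png',cv2.resize(i[y-50:y+40,x-50:x+50],None,fx=6,fy=6,interpolation=cv2.INTER_CUBIC))
"
```

```text
[ 0.4904 -0.3875  0.1548] [ 0.8562  0.0126 -1.0066] 0.0607354446681886
slide cm [41.29 -3.2   0.86] turn [0.4 0.1 0. ] rows 6.627369541140454 0.035439225156959686
top [411.5 220. ] (12, 21) 113.0 [ 0.4915 -0.3716  0.1688]
side [352.5 279.5] (30, 26) 564.0 [ 0.4933 -0.3914  0.1688]
```

View pics/c7.png

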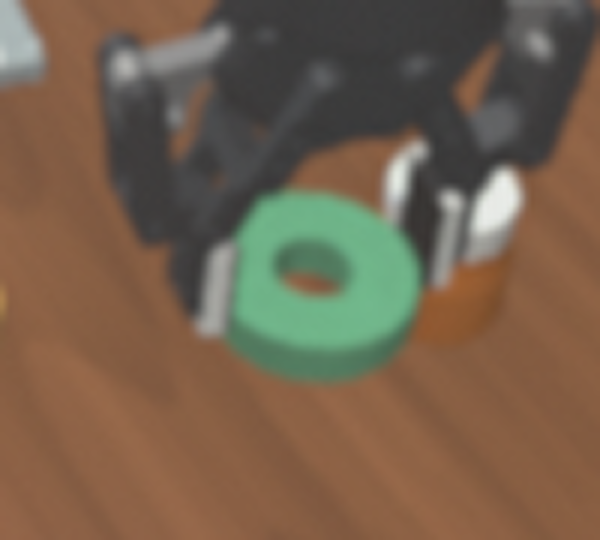

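The wheel is held level, with its bore at crop (313,268). Carrying it over the post.

Call:
arm_command:
  gripper: [5.6,5.6,5.6,5.6,5.6]
  slide:
    - [4,-0.3,0]
    - [9,-0.7,0]
    - [14.5,-1.1,0]
    - [20,-1.5,0]
    - [25.5,-2,0]
  turn:
    - [0,0,0]
    - [0,0,0]
    - [0,0,0]
    - [0,0,0]
    - [0,0,0]

```text
clock: 12.4
position: [0.5193, -0.1304, 0.1493]
tool_rot: [-3.14, 0.0, 1.371]
force: [0.5, -0.2, -0.1]
grip_width: 0.0603
```

Call:
arm_command:
  gripper: [5.6,5.6,5.6,5.6,5.6]
  slide:
    - [5.5,-0.4,0]
    - [11,-0.8,0]
    - [14.5,-1.1,0]
    - [15.6,-1.2,0]
    - [15.6,-1.2,0]
  turn:
    - [0,0,0]
    - [0,0,0]
    - [0,0,0]
    - [0,0,0]
    - [0,0,0]

```text
clock: 13.02
position: [0.5387, 0.0229, 0.1496]
tool_rot: [-3.14, 0.001, 1.372]
force: [0.1, -0.8, -0.8]
grip_width: 0.0606
```

```bash
python3 -c "
from h import *
p=bot.observe()['position']
print(p,bot.observe()['tool_rot'])
plan([.5413,.0235,.075])
for n in ('top','side'):
  i=vision.grab_frame(n)
  for c,uv,wh,a in blobs(i,(65,90,50),(90,255,255),50): print(n,uv,wh,a,plane(n,uv,p[2]+.013)-p)
"
```

```text
[0.5387 0.0229 0.1496] [-3.1405  0.0007  1.3719]
slide cm [0.12 0.25 7.46] turn [-0.1  0.   0.1] rows 1.194605421505476 0.008570015745510565
side [274. 164.] (21, 11) 168.0 [ 0.0037 -0.0028  0.013 ]
```

Call:
arm_command:
  gripper: [5.6,5.6,5.6,5.6,5.6]
  slide:
    - [0.1,0.25,3]
    - [0.1,0.25,5.5]
    - [0.1,0.25,7]
    - [0.1,0.25,7.8]
    - [0.1,0.25,8.3]
  turn:
    - [0,0,0]
    - [0,0,0]
    - [0,0,0]
    - [0,0,0]
    - [0,0,0]

```text
clock: 13.75
position: [0.542, 0.0232, 0.0674]
tool_rot: [3.141, -0.0, 1.371]
force: [0.3, -0.3, 0.3]
grip_width: 0.0605
```

Call:
arm_command:
  gripper: [5.6,5.6,5.6,5.6,5.6]
  slide:
    - [0,0,0.8]
    - [0,0,1.6]
    - [0,0,2.3]
    - [0,0,2.6]
    - [0,0,2.6]
  turn:
    - [0,0,0]
    - [0,0,0]
    - [0,0,0]
    - [0,0,0]
    - [0,0,0]

```text
clock: 14.38
position: [0.5417, 0.0234, 0.0411]
tool_rot: [-3.141, 0.0, 1.371]
force: [0.2, -0.3, -0.3]
grip_width: 0.0606
```

Call:
arm_command:
  gripper: [5.6,5.6,5.6]
  slide:
    - [0,0,0.2]
    - [0,0,0.4]
    - [0,0,0.4]
  turn:
    - [0,0,0]
    - [0,0,0]
    - [0,0,0]

```text
clock: 14.75
position: [0.5419, 0.0234, 0.0379]
tool_rot: [3.141, -0.0, 1.371]
force: [-3.5, 0.6, 12.8]
grip_width: 0.0608
```

Call:
arm_command:
  gripper: [5.6,5.6,8.5,8.5,8.5]
  slide:
    - [0,0,0.1]
    - [0,0,0.1]
    - [0,0,0.1]
    - [0,0,0.1]
    - [0,0,0.1]
  turn:
    - [0,0,0]
    - [0,0,0]
    - [0,0,0]
    - [0,0,0]
    - [0,0,0]

```text
clock: 15.38
position: [0.5417, 0.0234, 0.0362]
tool_rot: [-3.142, 0.0, 1.371]
force: [0.5, -0.3, -0.0]
grip_width: 0.085
```

Call:
arm_command:
  gripper: [8.5,8.5,8.5,8.5]
  slide:
    - [0,0,-0.5]
    - [0,0,-4]
    - [0,0,-8]
    - [0,0,-9]
  turn:
    - [0,0,0]
    - [0,0,0]
    - [0,0,0]
    - [0,0,0]

```text
clock: 15.88
position: [0.5427, 0.0235, 0.1287]
tool_rot: [3.139, -0.001, 1.371]
force: [-0.0, -0.3, -0.5]
grip_width: 0.085
```

```bash
python3 -c "
from h import *
print(bot.observe()['position'],bot.observe()['force'])
plan([.4545,-.2350,.12])
i=vision.grab_frame('side')
for c,uv,wh,a in blobs(i,(65,90,50),(90,255,255),50): print(uv,wh,a,plane('side',uv,.052),proj('side',[.5413,.0235,.052]),proj('side',[.5413,.0235,.036]))
for c,uv,wh,a in blobs(i,(18,120,60),(30,255,255),50): print('brass',uv,wh,a,plane('side',uv,.02))
"
```

```text
[0.5427 0.0235 0.1287] [-0.0089 -0.3131 -0.5028]
slide cm [-27.08  -3.52   0.82] turn [ 0.2 -0.1  0. ] rows 4.371839440513798 0.017110755181320242
[274. 200.] (21, 11) 82.0 [0.542  0.0194 0.052 ] [273.1029 199.2531] [273.1136 204.0681]
brass [256.5 294.5] (22, 24) 396.0 [ 0.3795 -0.2305  0.02  ]
brass [289.5 286. ] (16, 17) 196.5 [ 0.4535 -0.2403  0.02  ]
brass [210.5 159.5] (16, 12) 132.5 [0.4736 0.345  0.02  ]
```

Call:
arm_command:
  gripper: [8.5,5.2,5.2,5.2,5.2]
  slide:
    - [-4,-0.5,0]
    - [-10,-1.3,0]
    - [-16,-2.1,0]
    - [-22,-2.9,0]
    - [-27,-3.5,0.5]
  turn:
    - [0,0,0]
    - [0,0,0]
    - [0,0,0]
    - [0,0,0]
    - [0,0,0]

```text
clock: 16.55
position: [0.4527, -0.2362, 0.1208]
tool_rot: [-3.141, 0.0, 1.37]
force: [0.9, 0.4, 0.4]
grip_width: 0.052
```

Call:
arm_command:
  gripper: [5.2,5.2,5.2]
  slide:
    - [0,0,1]
    - [0,0,3]
    - [0,0,3]
  turn:
    - [0,0,0]
    - [0,0,0]
    - [0,0,0]

```text
clock: 16.92
position: [0.4531, -0.2332, 0.0897]
tool_rot: [-3.138, -0.001, 1.372]
force: [0.1, -0.4, 0.7]
grip_width: 0.0521
```

```bash
python3 -c "
from h import *
print(bot.observe()['position'],bot.observe()['grip_width'])
plan([.4545,-.2350,.006])
t=vision.grab_frame('top');i=vision.grab_frame('side')
for c,uv,wh,a in blobs(t,(18,120,60),(30,255,255),20,(330,360,225,290)): print('brass',uv,wh,a,plane('top',uv,.02))
for c,uv,wh,a in blobs(i,(18,120,60),(30,255,255),50): print('brass',uv,wh,a,plane('side',uv,.02))
"
```

```text
[ 0.4531 -0.2332  0.0897] 0.05209926042640229
slide cm [-0.15  0.19  8.37] turn [-0.2 -0.   0. ] rows 1.3404208938689512 0.017534304066451425
brass [256.5 294.5] (22, 24) 399.0 [ 0.3795 -0.2305  0.02  ]
brass [289.5 286. ] (16, 17) 196.0 [ 0.4535 -0.2403  0.02  ]
brass [210.5 159.5] (16, 12) 132.5 [0.4736 0.345  0.02  ]
```

Call:
arm_command:
  gripper: [5.2,5.2,5.2,5.2,5.2]
  slide:
    - [-0.2,0.15,3]
    - [-0.2,0.15,6]
    - [-0.2,0.15,7.8]
    - [-0.2,0.15,8.3]
    - [-0.2,0.15,8.3]
  turn:
    - [0,0,0]
    - [0,0,0]
    - [0,0,0]
    - [0,0,0]
    - [0,0,0]

```text
clock: 17.65
position: [0.4552, -0.2367, 0.0088]
tool_rot: [3.141, 0.0, 1.371]
force: [-0.1, -0.6, -0.0]
grip_width: 0.052
```

Call:
arm_command:
  gripper: [2.8,2.8,2.8,2.8,2.8]
  slide:
    - [0,0,0]
    - [0,0,0]
    - [0,0,0]
    - [0,0,0]
    - [0,0,0]
  turn:
    - [0,0,0]
    - [0,0,0]
    - [0,0,0]
    - [0,0,0]
    - [0,0,0]

```text
clock: 18.27
position: [0.4555, -0.2367, 0.0093]
tool_rot: [3.14, 0.0, 1.371]
force: [-1.5, 0.9, 8.5]
grip_width: 0.0313
```

Call:
arm_command:
  gripper: [2.8,2.8,2.8,2.8,2.8]
  slide:
    - [0,0,-1]
    - [0,0,-5]
    - [0,0,-10]
    - [0,0,-14]
    - [0,0,-14]
  turn:
    - [0,0,0]
    - [0,0,0]
    - [0,0,0]
    - [0,0,0]
    - [0,0,0]

```text
clock: 18.9
position: [0.4563, -0.237, 0.1516]
tool_rot: [3.136, 0.0, 1.371]
force: [0.4, 0.4, -1.9]
grip_width: 0.0313
```

```bash
python3 -c "
from h import *
p=bot.observe()['position']
print(p,bot.observe()['force'],bot.observe()['grip_width'])
plan([.5417,.0235,.145])
i=vision.grab_frame('side')
for c,uv,wh,a in blobs(i,(18,120,60),(30,255,255),50): print('brass',uv,wh,a,plane('side',uv,p[2]+.012)-p)
x,y=proj('side',p).astype(int)
cv2.imwrite('pics/c8.png',cv2.hconcat([cv2.resize(i[y-50:y+40,x-35:x+35],(420,540)),cv2.resize(i[175:245,250:300],(380,540))]))
"
```

```text
[ 0.4563 -0.237   0.1516] [ 0.395   0.3545 -1.9404] 0.03134018187381612
slide cm [27.23  3.2   0.67] turn [0.3 0.  0. ] rows 4.387823635670284 0.029231348492603674
brass [256.5 294.5] (22, 24) 397.0 [-0.1235 -0.108   0.012 ]
brass [294. 238.] (15, 17) 171.0 [-0.0002 -0.0102  0.012 ]
brass [210.5 159.5] (16, 12) 131.5 [-0.0494  0.3446  0.012 ]
```

View pics/c8.png

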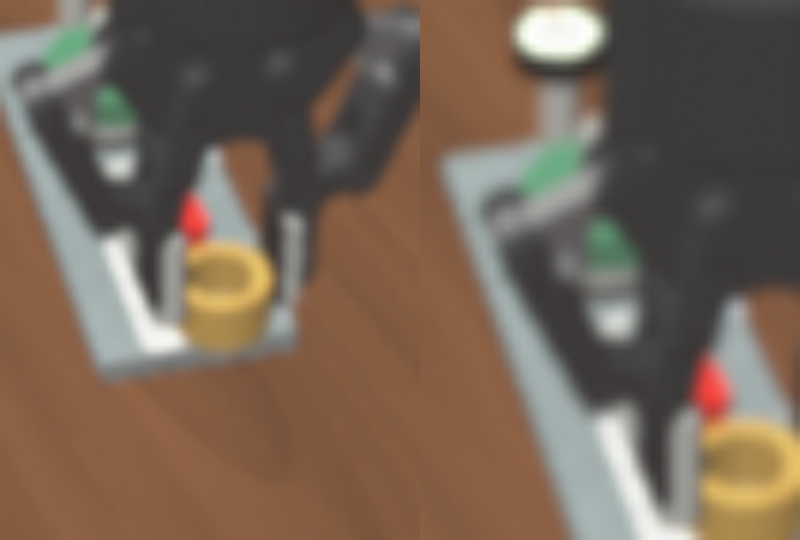

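The bush is held upright, with its top at crop (222,275). The wheel on the post is mostly hidden behind the gripper. Carrying on.

Call:
arm_command:
  gripper: [2.8,2.8,2.8,2.8,2.8]
  slide:
    - [4,0.5,0]
    - [9.5,1.1,0]
    - [15,1.8,0]
    - [20.5,2.4,0]
    - [25.2,3,0]
  turn:
    - [0,0,0]
    - [0,0,0]
    - [0,0,0]
    - [0,0,0]
    - [0,0,0]

```text
clock: 19.58
position: [0.5342, 0.0067, 0.1475]
tool_rot: [-3.14, 0.0, 1.372]
force: [-0.3, -0.3, -0.8]
grip_width: 0.0316
```

Call:
arm_command:
  gripper: [2.8,2.8,2.8,2.8]
  slide:
    - [1.5,0.2,0]
    - [2,0.2,1]
    - [2,0.2,3]
    - [2,0.2,3]
  turn:
    - [0,0,0]
    - [0,0,0]
    - [0,0,0]
    - [0,0,0]

```text
clock: 20.08
position: [0.5389, 0.0221, 0.1167]
tool_rot: [-3.139, 0.002, 1.369]
force: [-0.2, 0.1, -0.3]
grip_width: 0.0315
```

```bash
python3 -c "
from h import *
p=bot.observe()['position']
print(p,bot.observe()['force'],bot.observe()['tool_rot'])
plan([.5417,.0235,.09])
i=vision.grab_frame('side')
for c,uv,wh,a in blobs(i,(15,80,50),(32,255,255),40,(240,310,150,240)):
  u=proj('side',p+[0,0,.0107]); l=proj('side',p+[0,0,-.0093]); 
  print('brass',uv,wh,a,'pred mid',(u+l)/2)
for c,uv,wh,a in blobs(i,(65,90,50),(90,255,255),20): 
  e=cv2.fitEllipse(c) if len(c)>5 else 0; print('wheel',uv,wh,a,(proj('side',[.5417,.0237,.052])+proj('side',[.5417,.0237,.036]))/2)
print('bench pred',(proj('side',[.4545,-.2355,.02])+proj('side',[.4545,-.2355,0]))/2,'meas 289.5 286; wheel bench',(proj('side',[.4885,-.385,.016])+proj('side',[.4885,-.385,0]))/2,'meas 340.5 332.5')
"
```

```text
[0.5389 0.0221 0.1167] [-0.1792  0.1148 -0.3197] [-3.1388  0.0017  1.3694]
slide cm [0.19 0.25 2.67] turn [-0.2  0.1 -0.1] rows 0.43073941365325474 0.019460156779775292
brass [273.5 178. ] (14, 15) 145.0 pred mid [272.4534 179.093 ]
wheel [274. 200.] (21, 11) 86.5 [273.2106 201.5817]
bench pred [288.7949 287.4293] meas 289.5 286; wheel bench [339.114  334.2237] meas 340.5 332.5
```

Bush and wheel residuals agree with the bench ones, so the bush is centred on the TCP and the wheel is home. Lowering the bush.

Call:
arm_command:
  gripper: [2.8,2.8,2.8,2.8,2.8]
  slide:
    - [0.15,0.2,1]
    - [0.15,0.25,2.2]
    - [0.15,0.25,3]
    - [0.15,0.25,3.7]
    - [0.15,0.25,4.2]
  turn:
    - [0,0,0]
    - [0,0,0]
    - [0,0,0]
    - [0,0,0]
    - [0,0,0]

```text
clock: 20.75
position: [0.543, 0.0247, 0.0759]
tool_rot: [-3.141, 0.0, 1.371]
force: [-0.3, -0.6, -0.2]
grip_width: 0.032
```

Call:
arm_command:
  gripper: [2.8,2.8,2.8,2.8,2.8]
  slide:
    - [-0.05,-0.1,0.5]
    - [-0.05,-0.1,1]
    - [-0.05,-0.1,1.3]
    - [-0.05,-0.1,1.5]
    - [-0.05,-0.1,1.6]
  turn:
    - [0,0,0]
    - [0,0,0]
    - [0,0,0]
    - [0,0,0]
    - [0,0,0]

```text
clock: 21.38
position: [0.5421, 0.0244, 0.0611]
tool_rot: [3.141, -0.001, 1.371]
force: [-8.3, 0.3, 32.7]
grip_width: 0.0315
```

Call:
arm_command:
  gripper: [5,6,6,6,6]
  slide:
    - [0,0,0]
    - [0,0,0]
    - [0,0,0]
    - [0,0,-1]
    - [0,0,-5]
  turn:
    - [0,0,0]
    - [0,0,0]
    - [0,0,0]
    - [0,0,0]
    - [0,0,0]

```text
clock: 22.0
position: [0.5409, 0.0242, 0.11]
tool_rot: [-3.139, 0.001, 1.371]
force: [0.5, -0.7, 0.8]
grip_width: 0.0601
```

```bash
python3 -c "
from h import *
p=bot.observe()['position']
print(p,bot.observe()['force'])
i=vision.grab_frame('side')
for c,uv,wh,a in blobs(i,(15,80,50),(32,255,255),40,(240,310,150,240)): print('brass',uv,wh,a,(proj('side',[.5417,.0237,.052])+proj('side',[.5417,.0237,.072]))/2)
for c,uv,wh,a in blobs(i,(65,90,50),(90,255,255),20): print('wheel',uv,wh,a)
for c,uv,wh,a in blobs(i,(0,170,100),(6,255,255),20,(255,310,190,270)): print('red',uv,wh,a,c[:,0,1].min())
yv=np.array([.1985,.9801,0]); q=np.array([.5417,.0237,0])
print('thumb now',q-.1188*yv,'contact',q-.085*yv)
plan(np.r_[(q-.117*yv)[:2],.12])
cv2.imwrite('pics/c9.png',cv2.resize(i[150:260,225:325],None,fx=5,fy=5,interpolation=cv2.INTER_CUBIC))
"
```

```text
[0.5409 0.0242 0.11  ] [ 0.5107 -0.6912  0.8254]
brass [274.  194.5] (13, 14) 131.5 [273.1994 196.1039]
wheel [274.  200.5] (21, 10) 49.0
red [286.  228.5] (7, 14) 48.5 222
thumb now [ 0.5181 -0.0927  0.    ] contact [ 0.5248 -0.0596  0.    ]
slide cm [-11.77  -0.15  -0.47] turn [ 0.2 -0.1 -0. ] rows 1.8848336312648775 0.019404182302847288
```

Call:
arm_command:
  gripper: [6,0,0,0,0]
  slide:
    - [-5,0,-1]
    - [-10,0,-1]
    - [-14,0,-1]
    - [-15.4,0,-1]
    - [-15.4,0,0]
  turn:
    - [0,0,0]
    - [0,0,0]
    - [0,0,0]
    - [0,0,0]
    - [0,0,0]

```text
clock: 22.68
position: [0.5119, -0.127, 0.1107]
tool_rot: [3.14, -0.0, 1.37]
force: [0.7, 0.4, -0.3]
grip_width: 0.0001
```

Call:
arm_command:
  gripper: [0,0,0,0,0]
  slide:
    - [0,0,2]
    - [0,0,5]
    - [0,0,6.3]
    - [0,0,6.7]
    - [0,0,6.7]
  turn:
    - [0,0,0]
    - [0,0,0]
    - [0,0,0]
    - [0,0,0]
    - [0,0,0]

```text
clock: 23.3
position: [0.5117, -0.1263, 0.0436]
tool_rot: [3.141, -0.0, 1.372]
force: [-0.1, 0.3, -0.3]
grip_width: 0.0001
```

```bash
python3 -c "
from h import *
s=bot.observe();p=s['position'];print(p,s['force'],s['grip_width'])
yv=np.array([.1985,.9801,0]); q=np.array([.5417,.0237,0]); print((p-q)@yv,(p-q)@np.array([.98,-.1985,0]))
"
```

```text
[ 0.5117 -0.1263  0.0436] [-0.1235  0.3408 -0.266 ] 0.00010123242429278212
-0.15294734424374534 0.000343656840675734
```

Call:
arm_command:
  gripper: [0,0,0,0,0]
  slide:
    - [0.8,0,0]
    - [1.6,0,0]
    - [2.4,0,0]
    - [3.2,0,0]
    - [3.7,0,0]
  turn:
    - [0,0,0]
    - [0,0,0]
    - [0,0,0]
    - [0,0,0]
    - [0,0,0]

```text
clock: 23.92
position: [0.519, -0.0896, 0.0434]
tool_rot: [3.141, -0.0, 1.372]
force: [0.4, -1.7, 1.6]
grip_width: -0.0
```

Call:
arm_command:
  gripper: [0,0,0]
  slide:
    - [0.2,0,0]
    - [0.3,0,0]
    - [0.3,0,0]
  turn:
    - [0,0,0]
    - [0,0,0]
    - [0,0,0]

```text
clock: 24.3
position: [0.5191, -0.0873, 0.0432]
tool_rot: [-3.141, -0.0, 1.371]
force: [0.4, -0.9, -0.1]
grip_width: -0.0001
```

Call:
arm_command:
  gripper: [0,0,0,0]
  slide:
    - [0.1,0,0]
    - [0.2,0,0]
    - [0.3,0,0]
    - [0.3,0,0]
  turn:
    - [0,0,0]
    - [0,0,0]
    - [0,0,0]
    - [0,0,0]

```text
clock: 24.8
position: [0.5198, -0.0843, 0.0432]
tool_rot: [-3.141, -0.0, 1.371]
force: [-0.5, -0.2, 0.2]
grip_width: 0.0002
```

Call:
arm_command:
  gripper: [0,0,0]
  slide:
    - [0.1,0,0]
    - [0.15,0,0]
    - [0.15,0,0]
  turn:
    - [0,0,0]
    - [0,0,0]
    - [0,0,0]

```text
clock: 25.18
position: [0.5202, -0.0828, 0.0433]
tool_rot: [-3.141, -0.0, 1.371]
force: [-1.7, -0.9, -1.0]
grip_width: -0.0001
```

Call:
arm_command:
  gripper: [0,0,0,0]
  slide:
    - [0.1,0,0]
    - [0.2,0,0]
    - [0.2,0,0]
    - [0.2,0,0]
  turn:
    - [0,0,0]
    - [0,0,0]
    - [0,0,0]
    - [0,0,0]

```text
clock: 25.68
position: [0.5206, -0.0809, 0.0433]
tool_rot: [-3.142, -0.0, 1.371]
force: [-1.9, -1.9, -1.1]
grip_width: -0.0002
```

```bash
python3 -c "
from h import *
s=bot.observe();print(s['position'],s['force'])
for n,roi in(('side',(255,310,190,270)),('top',(260,320,190,240))):
  i=vision.grab_frame(n)
  for c,uv,wh,a in blobs(i,(0,170,100),(6,255,255),5,roi): print(n,'red',uv,wh,a)
print(proj('side',[.5181,-.0927,.045]),proj('side',[.5248,-.0596,.045]))
print(proj('top',[.5181,-.0927,.061]),proj('top',[.5248,-.0596,.061]))
"
```

```text
[ 0.5206 -0.0809  0.0433] [-1.8505 -1.9081 -1.1423]
[285.2027 229.1995] [281.5722 220.7613]
[294.6192 214.0283] [282.0696 211.5221]
```

Occluded from both views; still only friction on the tool. Keep pushing until the force rises clearly.

Call:
arm_command:
  gripper: [0,0,0]
  slide:
    - [0.1,0,0]
    - [0.2,0,0]
    - [0.2,0,0]
  turn:
    - [0,0,0]
    - [0,0,0]
    - [0,0,0]

```text
clock: 26.15
position: [0.5209, -0.0794, 0.0433]
tool_rot: [-3.142, 0.001, 1.371]
force: [-1.8, -6.0, -1.1]
grip_width: 0.0003
```

Call:
arm_command:
  gripper: [0,0,0]
  slide:
    - [0.1,0,0]
    - [0.2,0,0]
    - [0.2,0,0]
  turn:
    - [0,0,0]
    - [0,0,0]
    - [0,0,0]

```text
clock: 26.52
position: [0.5209, -0.0792, 0.0433]
tool_rot: [3.142, 0.002, 1.369]
force: [-4.8, -15.5, -0.4]
grip_width: -0.0
```

Call:
arm_command:
  gripper: [0,0,0,0,0]
  slide:
    - [-0.5,0,0]
    - [-1.5,0,0]
    - [-3,0,-2]
    - [-6,0,-8]
    - [-10,0,-12]
  turn:
    - [0,0,0]
    - [0,0,0]
    - [0,0,0]
    - [0,0,0]
    - [0,0,0]

```text
clock: 27.15
position: [0.5018, -0.1755, 0.1652]
tool_rot: [3.141, -0.0, 1.373]
force: [1.1, -0.8, -0.0]
grip_width: -0.0002
```

Call:
arm_command:
  gripper: [0,0,0,0]
  slide:
    - [-6,0,-3]
    - [-12,0,-3]
    - [-16,0,-3]
    - [-16,0,-3]
  turn:
    - [0,0,0]
    - [0,0,0]
    - [0,0,0]
    - [0,0,0]

```text
clock: 27.65
position: [0.4683, -0.3355, 0.1935]
tool_rot: [3.141, 0.001, 1.366]
force: [0.4, 1.1, -0.5]
grip_width: -0.0002
```

```bash
python3 -c "
from h import *
s=bot.observe();print(s['position'],s['force'])
t=vision.grab_frame('top');i=vision.grab_frame('side')
for n,im,roi in(('side',i,(255,310,190,270)),('top',t,(260,320,190,240))):
  for c,uv,wh,a in blobs(im,(0,150,100),(6,255,255),5,roi): print(n,'red',uv,wh,a)
for c,uv,wh,a in blobs(t,(65,90,50),(90,255,255),20): print('wheel top',uv,plane('top',uv,.052))
for c,uv,wh,a in blobs(t,(18,90,50),(32,255,255),20,(235,265,190,225)): print('bush top',uv,plane('top',uv,.072))
cv2.imwrite('pics/c10.png',cv2.hconcat([cv2.resize(i[165:260,235:315],(480,570),interpolation=cv2.INTER_CUBIC),cv2.resize(t[170:240,230:310][:, :40],(320,570),interpolation=cv2.INTER_CUBIC)]))
"
```

```text
[ 0.4683 -0.3355  0.1935] [ 0.3673  1.1191 -0.5295]
side red [282. 219.] (7, 15) 55.0
top red [280.5 212.5] (6, 4) 12.0
wheel top [249.5 206. ] [0.5407 0.0268 0.052 ]
bush top [249.5 205. ] [0.5409 0.026  0.072 ]
```

View pics/c10.png

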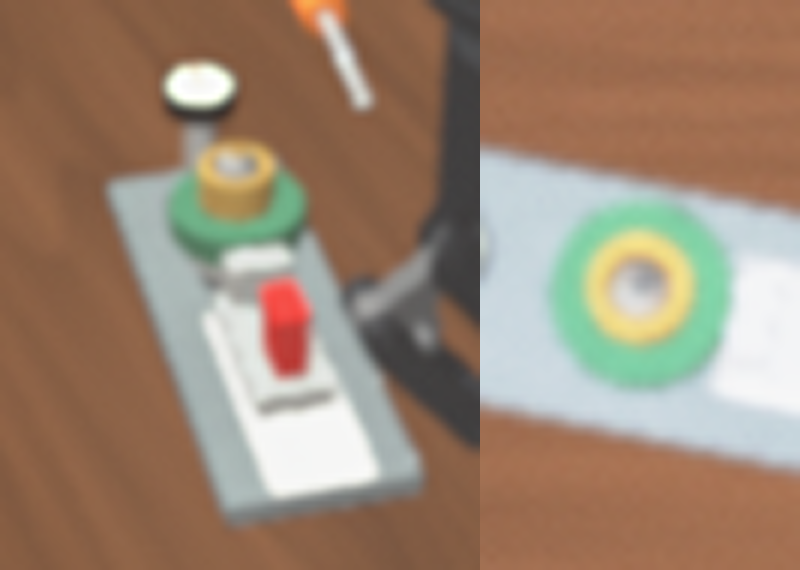

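The last view shows the stack square on the post, with the bush at (235,180) and the wheel at (237,215). The jaw nose at (260,262) is against the rim, and the red thumb moved to top px (280.5,212.5), close to the predicted contact position (282,211.5). The arm is clear, so I'm handing in.

```bash
python3 -c "
from workcell import job_done
print(job_done())"
```

```text
the job is handed in; nothing more can be done
None
```

I threaded the flange, green wheel and brass bush onto the post in that order. Then I pushed the gauge jaw by its thumb piece, with closed fingers from behind, until it pressed on the wheel's rim. The job is handed in at about 28 s; no verdict was reported.

- **Seating:** each ring was pressed down until it met resistance at its home height: 32 N for the flange, at least 13 N for the wheel and 33 N for the bush.
- **Jaw:** the force on the tool rose to about 16 N, roughly 14 N of it on the wheel after slide friction. The jaw stopped about 4 mm past my estimate of contact. I took that as measuring error, because the thumb then showed within about 4 mm of its predicted place in the camera view.
- **Final look:** the stack is square on the post, the jaw is on the rim and the arm is clear. The top camera puts wheel and bush within 1 mm of each other, but about 2–3 mm from my working estimate of the post axis. That is near the 2 mm calibration error, and the bore clearance cannot allow an offset that large.
- **Bystanders:** I never moved close to the four bystanders and felt no contact, but I did not re-measure their positions at the end.
- **Mended on the way:** the first flange grip held only its top edge, so I regripped it lower.

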